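# Nest the melting cups in their cradle

## Task

Put the three ceramic melting cups away as one nested stack in the wooden cradle: slide the second cup fully home into the first, then lay the third cup in the trough behind them and slide it fully home too, with the whole stack up against the cradle's stop. Push gently, because the cups are brittle, and leave everything else on the bench where it is.

Things in the scene. Friction and masses are not known exactly. Their poses are not given: they have to be found in the camera images.
- cradle: Fixed: dark wooden trough 420 mm long on a plywood foot, running roughly left to right before the robot. Origin: on the bench, under the base centre of a cup resting against the stop; x runs along the trough from the stop to the open end (400 mm), z up. The trough is a shallow V: faces slope 30 degrees, 50 mm wide in all, bottom line 30 mm above the bench, edges 44 mm above it.
- cradle_stop (a point): Point on the face of the stop board (74 mm wide, 72 mm tall, square to a lying cup's axis) that meets the first cup's base centre: cradle x = 0, 58.7 mm above the bench. A cup slides in the trough against 1 to 2 N; entering the next cup takes up to about 12 N while its bevelled foot climbs over the rim. Push low on both sides of the rim.
- saddle: Fixed wooden rest right of the cradle: a 90 mm long piece of the same V trough on a foot 110 x 90 mm (bottom line 30 mm above the bench). Origin: on the bench under its middle; x along its trough, z up.
- cup_first: White ceramic cup, a 120 mm long cone on its side: outer diameter 50 mm at the closed base (before its bevel), 80 mm at the mouth, wall 3 mm, 0.24 to 0.39 kg. Origin: centre of the base's outer face. In a V trough the base centre is 29 mm above the bottom line, mouth centre 46 mm. Body x is level, towards the mouth. 2 to 30 mm short of the stop.
- cup_second: Same cup (all three are alike), same origin and axes. It lies in the open-end part of the cradle, base towards the first cup, base centre 190 to 250 mm along the cradle's x. The base edge is bevelled: flat foot 26 mm across, full width 22 mm up. The floor is 46 mm thick (inside 74 mm deep), so a cup fully home stands 46 mm out of the one around it, with nearly 3 mm of play.
- cup_third: Same cup, same origin and axes, lying on the saddle, base roughly towards the cradle, mouth away. Its centre of mass is about 45 mm from the base, where it is 61 mm across: the place to grip it from above.
- cup_first_mouth (a point): Centre of the first cup's open mouth, on its axis, 120 mm from the base centre; a lying cup's axis rises 0.144 rad towards the mouth.
- cup_first_floor (a point): Centre of the floor inside the first cup, 46 mm from its base centre: where the second cup's base lands.
- cup_second_floor (a point): Centre of the floor inside the second cup, 46 mm from its base centre: where the third cup's base lands.
- jar: Small glass jar with an aluminium cap, 64 mm across, 75 mm tall, on the far right of the bench. Loose; not to be disturbed. Origin: centre of its underside.
- bench_block: Square steel block 100 x 100 x 22 mm, beyond the cradle. Fixed. Origin: centre of its underside.
- hammer: Hammer 240 mm long with a wooden handle, lying beyond the cradle. Fixed. Origin: centre of its underside.
- stake: Polished steel doming stake like a mushroom, foot 76 mm across, 80 mm tall, left of the cradle's stop. Fixed. Origin: centre of its underside.
- stone: Grey sharpening stone 160 x 50 x 22 mm, near the robot on the left. Fixed. Origin: centre of its underside.
- bottle: Amber bottle 60 mm across, 140 mm tall, far left. Fixed. Origin: centre of its underside.
- pliers: Pliers 160 mm long with black handles, lying near the robot on the right, 16 mm high. Fixed. Origin: centre of its underside.
There are look-alikes about, which are no part of the job. Leave any pink or red look-alike of the cup_second alone. Leave any green look-alike of the cup_first alone.

How it is judged:
At the end, for the whole second after the job is handed in: The base centre of the second cup is within 7 mm of the floor centre inside the first, that of the third likewise in the second; the first lies along the cradle, its base centre within 8 mm of the stop point, its mouth centre within 12 mm of the middle line of the trough; all three at rest (distance between cup_second and cup_first_floor below 0.007 m and distance between cup_third and cup_second_floor below 0.007 m and distance between cup_first and cradle_stop below 0.008 m and x of cup_first_mouth in the frame of cradle above 0.11 m and y of cup_first_mouth in the frame of cradle between -0.012 and 0.012 m and linear speed of each of cup_first, cup_second, cup_third below 0.02 m/s); the robot touches nothing.
It fails at once if a cup is rammed: more than 60 N between two cups or between the first cup and the cradle (contact force between cup_first and cup_second above 60 N or contact force between cup_second and cup_third above 60 N or contact force between cup_first and cradle above 60 N).
It fails at once if the jar is moved by more than 40 mm (distance of jar from where it was at the start of the episode above 0.04 m).
It also fails if it takes over 72 s, if anything falls off the work surface, if the arm or the gripper's body presses on something with over 40 N, if the wrist force passes 120 N, or if a joint passes its speed limit or range.

## Robot

A 6-joint arm with a two-finger parallel gripper is mounted at the origin on the work surface. World frame = base frame: x ahead of the robot, y to its left, z up, the work surface at z = 0. Lengths are in m, angles in rad, forces in N, time in s.
With the tool pointing down it reaches from about 0.3 to 0.875 m from the base axis. Payload 6.4 kg.
Tool frame: the origin (TCP) lies midway between the tips of the shut fingers; the grasp point (between the pads) lies 19 mm behind it; z points along the fingers, y is the line along which they close (so a half turn about z gives the same grasp; the last joint's range is limited). The gripper opens to 85 mm and grips with 20 to 120 N. Pads are 22 mm wide; open, the fingers measure 114 mm over their backs; the gripper's body (76 mm by 85 mm) begins 54 mm behind the grasp point. The pads swing forward as they close: fully open they stand 13 mm farther back than shut.
Start: joints at [-1.43, 0.181, 1.607, -0, 1.354, -0.206], TCP at [0.195, -0.541, 0.231] pointing down, gripper open.
Joint ranges: [-2.99, 2.99], [-0.89, 2.07], [0.3, 2.58], [-1.14, 4.28], [0, 2.63], [-3.12, 3.12]. Speed limits (rad/s): [2.57, 2.57, 3.01, 3.14, 3.14, 3.14].

## Interface

Orientations are given as a unit quaternion [w, x, y, z].
In Python, from bench import * gives the robot as it stands.
- The arm moves only by the tool play_rows, never from a script. Its argument "plan" is a list of rows, each a list of 3 entries, a list of its own where there are three numbers: the finger opening in mm, from 0 to 85.4, then the shift along the tool's x, y, z normalised to -1 to 1, where 1 is 40 cm, then the turn about the tool's z normalised to -1 to 1, where 1 is pi rad. A call has 1 to 10 rows; each row is the pose to reach, as a shift and turn from the pose commanded when the call began, along the tool's axes at that moment, turning the shorter way round; what a row does not reach only later rows make up. A row lasts 1/10 s, in which the tool goes at most 50 mm and 8.59 degrees, less where a joint would pass 70% of its speed; a pose out of reach is approached as far as the arm can. A call with a number of a shift or a turn outside -1 to 1 is refused whole. A call with a gripper value outside its range is refused whole. The fingers move at their own pace and stop on an object; the grip force is fixed at half the most. Time passes only in rows, so rows that repeat a pose let the fingers close. It gives the time, the measured TCP pose, the force, the opening and the grip force at its end, in the units of the state.
- get_obs(): the state, without advancing time (a new reading comes with each control period).
- camera(name): name is "scene" or "top"; returns a dict with "image" (420x560x3 uint8, red, green, blue), "range_z" (420x560 float32, m along the optical axis (not along the pixel's ray), 0 where there is no reading), "intrinsics" (3x3 intrinsics, pixels), "rvec" (rotation vector, rad) and "tvec" (3), from world to camera coordinates, as OpenCV has them. Camera axes: x right, y down, z forward; pixel columns grow to the right and rows downward; lengths in m; the calibration is good to about 2 mm. A picture is of the moment at which its call begins.
- hand_in(): hands the job in; it is judged then, once.
Trained networks look in a picture, given as the dict that the camera call returned (one of the last four; its "shot" number tells which), for a name from the list of things; names that differ only in an ending like _2 or _b are one class to them, and where a whole thing is asked for, a point or a joint stands for the part that bears it (a point fixed in the world has none). Each returns a list of dicts, best first, with "conf" (0 to 1); they miss things now and then, are a little off and sometimes report something else, mostly with a low value. They report only what shows in the picture. A call takes as long as a camera call. They do not tell look-alikes from the thing itself.
- search_frame(picture, label): "rect" ([centre column, centre row, width, height] in pixels, round what is visible of it).
- masks_of(picture, label): "mask" (420x560 bool, what is visible of it) and "rect" ([centre column, centre row, width, height] in pixels, round what is visible of it).
The state is a dict: "time_s": time; "q": joint angles; "dq": joint speeds; "joint_efforts": joint torques, N m; "eef_pos": TCP position; "eef_rot": TCP orientation; "wrist_force": force on the tool from outside, world axes, zero at the start; "torque": the same for the moment, N m; "opening": opening from 0.0 (shut) to 1.0 (fully open); "grasp_force": force on a finger pad.
Only numpy, scipy, OpenCV 4.12 (cv2) and the standard library are available. Lean on these libraries where they do the work, as an engineer would, in place of code of your own. Each camera call takes 0.05 s, during which the arm holds its last target. There are 200 camera calls.

## Working session

There is one attempt and no reset: what is moved stays moved. The work goes in short steps, Python scripts to look and compute and a tool call to move; the robot and the scene stay as the last step left them, time stands still between calls to the robot, and variables do not carry over. Pictures are saved under pics/ and viewed, at most 10 in all, crops included, and the job is handed in when it is done.

Besides the shell and the picture viewer there is one more tool, called after "Emit:" as name([rows], argument=value, ...), one row to a line, values as JSON. play_rows: Moves the arm, as the interface text tells. Its arguments: {"type":"object","properties":{"plan":{"type":"array","items":{"type":"array"}}},"required":["plan"]}

```bash
ls; mkdir -p pics; cat > h.py <<'E'
from bench import *
import numpy as np, cv2
from scipy.spatial.transform import Rotation as R
def cloud(p):
    K=p["intrinsics"];z=p["range_z"];v,u=np.indices(z.shape)
    P=np.stack([(u-K[0,2])/K[0,0]*z,(v-K[1,2])/K[1,1]*z,z],-1)
    M=R.from_rotvec(np.ravel(p["rvec"])).as_matrix()
    return (P-np.ravel(p["tvec"]))@M
def save(p,n): cv2.imwrite("pics/"+n,p["image"][:,:,::-1])
E
python3 - <<'E'
from h import *
o=get_obs();print({k:np.round(v,3) for k,v in o.items()})
for n in("scene","top"):
    p=camera(n);save(p,n+"0.png");C=cloud(p)
    for l in("cup_first","cradle","saddle","jar"):
        for d in masks_of(p,l):
            m=d["mask"]&(p["range_z"]>0);Q=C[m]
            print(n,l,round(d["conf"],2),np.round(d["rect"]),np.round(np.median(Q,0),3) if len(Q) else 0,np.median(p["image"][d["mask"]],0))
E
```

```text
pics
{'time_s': np.float64(0.0), 'q': array([-1.43 ,  0.182,  1.608, -0.   ,  1.354, -0.206]), 'dq': array([ 0.   , -0.001,  0.001,  0.   , -0.   ,  0.001]), 'joint_efforts': array([-0.0000e+00, -4.4487e+01, -3.5133e+01, -0.0000e+00,  9.0000e-03,
        0.0000e+00]), 'eef_pos': array([ 0.195, -0.54 ,  0.23 ]), 'eef_rot': array([-0.001,  0.985,  0.173,  0.   ]), 'wrist_force': array([-0.281, -0.285,  0.473]), 'torque': array([ 0.017,  0.032, -0.005]), 'grasp_force': np.float64(0.0), 'opening': np.float64(0.999)}
scene cup_first 0.98 [408. 184.  42.  32.] [0.357 0.423 0.041] [ 24. 104.  44.]
scene cup_first 0.89 [354. 228.  54.  26.] [0.561 0.195 0.082] [169. 171. 156.]
scene cradle 0.63 [312. 238. 178.  62.] [0.559 0.105 0.014] [118.  98.  66.]
scene saddle 0.94 [141. 275.  48.  34.] [ 0.56  -0.317  0.012] [180. 155. 105.]
scene jar 0.64 [162. 322.  37.  43.] [ 0.738 -0.27   0.063] [126. 117. 109.]
top cup_first 0.68 [209. 178.  46.  27.] [0.536 0.201 0.092] [188. 186. 177.]
top cup_first 0.59 [136. 248.  38.  40.] [0.336 0.424 0.059] [ 33. 123.  54.]
top cradle 0.82 [245. 182. 146.  43.] [0.514 0.101 0.016] [169. 148. 112.]
top cradle 0.47 [201. 233.  50.  19.] [0.372 0.24  0.022] [116. 119. 125.]
top saddle 0.78 [384. 177.  37.  33.] [ 0.504 -0.285  0.011] [173. 152. 115.]
top saddle 0.56 [284. 183.  45.  25.] [ 0.515 -0.018  0.094] [189. 187. 178.]
top jar 0.51 [223. 122.  80.  28.] [0.73  0.187 0.023] [157. 129.  95.]
top jar 0.21 [390. 176.  41.  26.] [ 0.526 -0.332  0.094] [188. 186. 176.]
```

```bash
python3 - <<'E'
import cv2
for n in("scene","top"):
    i=cv2.imread(f"pics/{n}0.png"); cv2.imwrite(f"pics/{n}0b.png",cv2.resize(i,(800,600),interpolation=cv2.INTER_CUBIC))
E
```

```text
(no output)
```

View pics/scene0.png

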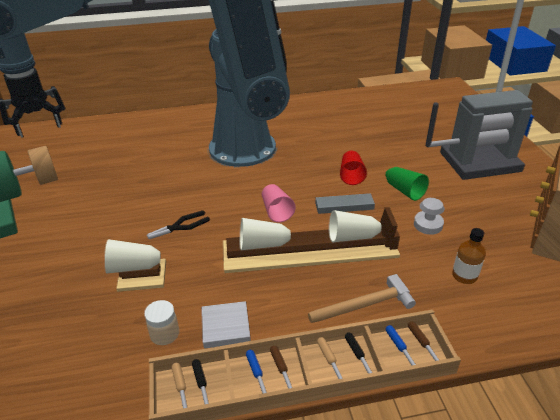

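View pics/top0.png

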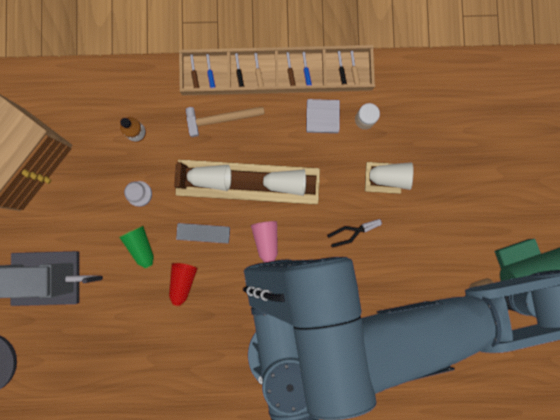

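The scene view shows white cups at about (355,228), (265,235) and (130,257). The top view shows them at (209,178), (284,183) and (390,176), with the stop board on the left at (181,177). The pink, red and green cups are decoys. The jar is at top-view (368,115).

```bash
cat >> h.py <<'E'
from scipy.optimize import least_squares
PH=0.144
def white(p):
    im=p["image"].astype(int);return (im.min(-1)>110)&(im.max(-1)-im.min(-1)<40)&(p["range_z"]>0)
def fitcup(Q,b0,yaw0,z=0.059,free=False):
    """Q pts; cone fit; returns base xyz, yaw, axial extents"""
    def ax(t): return np.array([np.cos(PH)*np.cos(t),np.cos(PH)*np.sin(t),np.sin(PH)])
    def res(v):
        a=ax(v[3]);d=Q-v[:3];s=d@a;r=np.linalg.norm(d-s[:,None]*a,axis=1)
        rr=np.where(s<.022,.013+s*(.02775-.013)/.022,.025+.125*s)
        return np.r_[(r-rr)*np.cos(.124),(v[2]-z)*len(Q)**.5*.5]
    f=least_squares(res,[*b0,yaw0],loss="soft_l1",f_scale=.002)
    a=ax(f.x[3]);s=(Q-f.x[:3])@a
    return f.x,np.percentile(s,[1,99]),np.sqrt(np.mean(res(f.x)[:-1]**2))
E
cat > fit.py <<'E'
from h import *
def run(guess=dict(first=(.56,.24,-np.pi/2),second=(.545,.03,-np.pi/2),third=(.55,-.26,-np.pi/2)),z=None):
  for n in("top","scene"):
    p=camera(n);C=cloud(p);W=white(p)
    for k,(x,y,t) in guess.items():
        m=W&(abs(C[...,0]-x)<.06)&(C[...,1]<y+.03)&(C[...,1]>y-.16)&(C[...,2]>.062)&(C[...,2]<.2)
        m=cv2.erode(m.astype(np.uint8),np.ones((2,2)))>0
        Q=C[m];v,e,r=fitcup(Q,(x,y,.059),t);print(n,k,len(Q),np.round(v,4),np.round(e,4),round(r,4))
    yield n,p,C,W
if __name__=="__main__":
  for n,p,C,W in run():
    # cradle: foot (light wood low) and trough
    im=p["image"].astype(int)
    for nm,(y0,y1) in dict(cradle=(-.16,.3),saddle=(-.42,-.19)).items():
        m=(abs(C[...,0]-.56)<.1)&(C[...,1]>y0)&(C[...,1]<y1)&(p["range_z"]>0)
        for lo,hi in((.006,.022),(.03,.05),(.06,.08)):
            k=m&(C[...,2]>lo)&(C[...,2]<hi)&~W
            if k.sum()<8: continue
            Q=C[k];print(n,nm,lo,k.sum(),[np.round(a,3) for a in cv2.minAreaRect((Q[:,:2]*1000).astype(np.float32))],np.round(np.median(Q,0),3))
E
python3 fit.py
```

```text
top first 658 [ 0.544   0.2756  0.0591 -1.6629] [0.0158 0.1186] 0.0026
top second 696 [ 0.5235  0.0491  0.0589 -1.6617] [0.006  0.1181] 0.003
top third 790 [ 0.5348 -0.2695  0.0586 -1.6553] [0.0053 0.1178] 0.003
top cradle 0.006 1953 [array([559.155,  71.048]), array([457.739, 198.103]), np.float64(89.985)] [0.5   0.085 0.012]
top cradle 0.03 989 [array([525.854,  94.262]), array([404.677,  74.713]), np.float64(84.497)] [0.522 0.091 0.039]
top cradle 0.06 84 [array([525.531, 113.205]), array([366.054,  72.884]), np.float64(84.039)] [0.52 0.29 0.07]
top saddle 0.006 435 [array([ 560.379, -304.963]), array([226.919, 197.627]), np.float64(88.721)] [ 0.505 -0.29   0.01 ]
top saddle 0.03 66 [array([ 531.226, -311.572]), array([74.93 , 62.076]), np.float64(85.349)] [ 0.507 -0.285  0.038]
top saddle 0.06 15 [array([ 498.656, -321.27 ]), array([113.365,  10.341]), np.float64(72.032)] [ 0.498 -0.324  0.07 ]
scene first 828 [ 0.5457  0.2727  0.0584 -1.6625] [0.0074 0.1162] 0.0019
scene second 927 [ 0.5256  0.0473  0.0578 -1.6608] [0.0055 0.1165] 0.0021
scene third 1146 [ 0.5376 -0.2715  0.0577 -1.6666] [0.0019 0.1151] 0.0021
scene cradle 0.006 2499 [array([545.742,  90.21 ]), array([430.567, 105.213]), np.float64(81.429)] [0.563 0.079 0.011]
scene cradle 0.03 1630 [array([535.31 ,  96.058]), array([413.56 ,  79.155]), np.float64(85.89)] [0.545 0.09  0.038]
scene cradle 0.06 226 [array([534.875, 114.756]), array([376.392,  78.148]), np.float64(85.76)] [0.557 0.286 0.066]
scene saddle 0.006 645 [array([ 534.976, -321.9  ]), array([110.959,  94.295]), np.float64(85.078)] [ 0.558 -0.315  0.011]
scene saddle 0.03 270 [array([ 559.41 , -321.983]), array([ 32.992, 111.329]), np.float64(12.652)] [ 0.559 -0.317  0.039]
scene saddle 0.06 72 [array([ 556.746, -327.045]), array([ 29.482, 129.851]), np.float64(18.847)] [ 0.565 -0.364  0.064]
```

```bash
cat > go.py <<'E'
import sys
from h import *
def to(x,y,z,yaw,end=True):
    o=get_obs();q=np.asarray(o["eef_rot"]);Rm=R.from_quat(q[[1,2,3,0]]).as_matrix()
    s=Rm.T@(np.array([x,y,z])-o["eef_pos"]);cur=np.arctan2(Rm[1,0],Rm[0,0]);t=-(yaw-cur);t=(t+np.pi)%(2*np.pi)-np.pi
    print("t",o["time_s"],"pos",np.round(o["eef_pos"],4),"yaw",round(cur,4),"F",np.round(o["wrist_force"],1),"open",round(float(o["opening"]),3))
    print("shift",np.round(s/.4,4),"turn",np.round(t/np.pi,4),"rows",np.linalg.norm(s)/.05)
if __name__=="__main__":to(*map(float,sys.argv[1:5]))
E
python3 go.py .5104 -.11 .20 1.4795
```

```text
t 0.6 pos [ 0.1955 -0.5408  0.2313] yaw 0.3468 F [-0.1  0.2  0.4] open 1.001
shift [ 1.1065 -0.7452  0.0782] turn -0.3605 rows 10.690676707319001
```

Emit:
play_rows([
  [50,[0.12,-0.08,0.0],-0.045],
  [50,[0.24,-0.16,0.0],-0.09],
  [50,[0.35,-0.24,0.0],-0.135],
  [50,[0.46,-0.31,0.0],-0.18],
  [50,[0.57,-0.385,0.0],-0.225],
  [50,[0.68,-0.46,0.0],-0.27],
  [50,[0.78,-0.525,0.0],-0.31],
  [50,[0.87,-0.585,0.02],-0.345],
  [50,[0.94,-0.635,0.04],-0.3605],
  [50,[0.99,-0.667,0.06],-0.3605],
])

```text
time_s: 1.6
eef_pos: [0.4787, -0.1523, 0.2075]
eef_rot: [0.0, 0.737, 0.675, 0.001]
wrist_force: [-0.2, -0.2, 0.4]
opening: 0.583
grasp_force: 0.0
```

```bash
python3 go.py .5104 -.11 .052 1.4795; python3 fit.py | grep -v saddle
```

```text
t 1.6 pos [ 0.4787 -0.1523  0.2075] yaw 1.4832 F [-0.2 -0.2  0.4] open 0.583
shift [0.1122 0.0691 0.3888] turn 0.0012 rows 3.2841199506051666
top first 656 [ 0.5431  0.2766  0.059  -1.649 ] [0.017  0.1199] 0.0026
top second 707 [ 0.5233  0.0486  0.0591 -1.6569] [0.0059 0.1174] 0.0029
top third 427 [ 0.5347 -0.2723  0.0591 -1.6567] [0.059  0.1152] 0.0028
top cradle 0.006 1848 [array([560.664,  70.414]), array([458.638, 198.578]), np.float64(89.78)] [0.503 0.095 0.012]
top cradle 0.03 966 [array([524.214,  94.568]), array([404.736,  72.64 ]), np.float64(84.265)] [0.523 0.093 0.039]
top cradle 0.06 91 [array([493.358, 123.495]), array([372.907,  71.131]), np.float64(73.19)] [0.525 0.29  0.07 ]
scene first 830 [ 0.5459  0.2725  0.0583 -1.6656] [0.0084 0.1165] 0.002
scene second 922 [ 0.526   0.0465  0.0582 -1.6669] [0.0049 0.1155] 0.0021
scene third 1124 [ 0.5373 -0.271   0.0575 -1.6635] [0.0026 0.1157] 0.002
scene cradle 0.006 2498 [array([563.117,  85.134]), array([437.052, 104.29 ]), np.float64(76.343)] [0.563 0.078 0.011]
scene cradle 0.03 1635 [array([535.943,  95.795]), array([413.384,  76.137]), np.float64(86.016)] [0.545 0.091 0.038]
scene cradle 0.06 209 [array([532.748, 115.029]), array([377.387,  78.944]), np.float64(84.77)] [0.558 0.287 0.066]
```

Emit:
play_rows([
  [50,[0.06,0.035,0.03],0],
  [50,[0.112,0.069,0.08],0],
  [50,[0.112,0.069,0.17],0],
  [50,[0.112,0.069,0.26],0],
  [50,[0.112,0.069,0.33],0],
  [50,[0.112,0.069,0.37],0],
  [50,[0.112,0.069,0.388],0],
  [50,[0.112,0.069,0.388],0],
])

```text
time_s: 2.5
eef_pos: [0.5082, -0.1136, 0.0516]
eef_rot: [-0.001, 0.739, 0.674, -0.0]
wrist_force: [-0.3, -0.6, 0.7]
opening: 0.586
grasp_force: 0.0
```

```bash
python3 - <<'E'
from go import *
to(.5104,-.11,.052,1.4795)
p=camera("scene");i=p["image"][190:300,200:420,::-1];cv2.imwrite("pics/s1.png",cv2.resize(i,None,fx=3.6,fy=3.6,interpolation=cv2.INTER_CUBIC))
E
```

```text
t 2.5 pos [ 0.5082 -0.1136  0.0516] yaw 1.4786 F [-0.3 -0.6  0.7] open 0.586
shift [ 0.0094  0.0046 -0.0011] turn -0.0003 rows 0.084400485715126
```

View pics/s1.png

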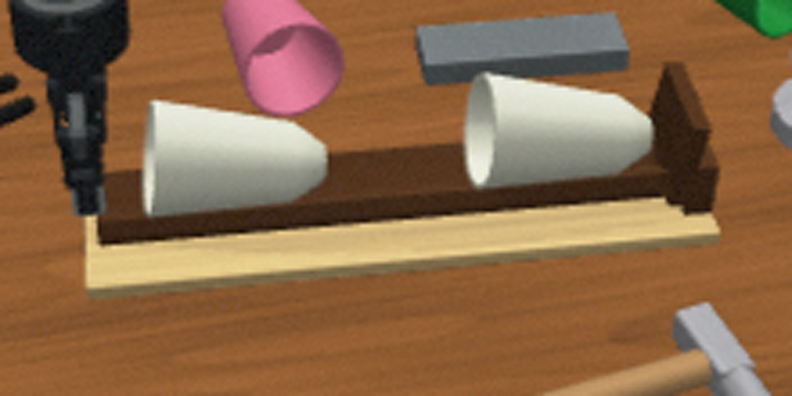

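Emit:
play_rows([
  [50,[0.0125,0.002,0],0],
  [50,[0.025,0.0046,0],0],
  [50,[0.0375,0.0046,0],0],
  [50,[0.05,0.0046,0],0],
  [50,[0.06,0.0046,0],0],
  [50,[0.07,0.0046,0],0],
  [50,[0.08,0.0046,0],0],
  [50,[0.09,0.0046,0],0],
  [50,[0.1,0.0046,0],0],
  [50,[0.11,0.0046,0],0],
])

```text
time_s: 3.55
eef_pos: [0.5147, -0.0695, 0.0522]
eef_rot: [0.0, 0.739, 0.674, -0.0]
wrist_force: [0.4, -2.3, 1.5]
opening: 0.588
grasp_force: 2.0
```

Emit:
play_rows([
  [50,[0.0125,0,0],0],
  [50,[0.025,0,0],0],
  [50,[0.0375,0,0],0],
  [50,[0.05,0,0],0],
  [50,[0.0625,0,0],0],
  [50,[0.075,0,0],0],
  [50,[0.0875,0,0],0],
  [50,[0.1,0,0],0],
  [50,[0.1125,0,0],0],
  [50,[0.125,0,0],0],
])

```text
time_s: 4.55
eef_pos: [0.5192, -0.0193, 0.0521]
eef_rot: [0.0, 0.739, 0.674, -0.0]
wrist_force: [-1.5, -3.0, 3.8]
opening: 0.583
grasp_force: 2.3
```

```bash
python3 - <<'E'
from go import *
o=get_obs()["eef_pos"];y=o[1]+.03
to(.5247+.0913*(y-.0468),y,.052,1.4795)
import fit
for _ in fit.run(dict(first=(.56,.24,-np.pi/2),second=(.545,o[1]+.12,-np.pi/2))):pass
E
```

```text
t 4.55 pos [ 0.5192 -0.0193  0.0521] yaw 1.4794 F [-1.5 -3.   3.8] open 0.583
shift [ 0.0752 -0.0014  0.0003] turn -0.0 rows 0.6015915685655016
top first 793 [ 0.5233  0.2714  0.0597 -1.3475] [0.0137 0.1893] 0.0073
top second 352 [ 0.5285  0.1103  0.0589 -1.6511] [0.0045 0.115 ] 0.0028
scene first 965 [ 0.5561  0.2592  0.0622 -1.8507] [-0.0048  0.1734] 0.006
scene second 869 [ 0.5313  0.1094  0.0577 -1.6626] [0.0045 0.1144] 0.002
```

Emit:
play_rows([
  [50,[0.0125,0,0],0],
  [50,[0.025,0,0],0],
  [50,[0.0375,0,0],0],
  [50,[0.05,0,0],0],
  [50,[0.0625,0,0],0],
  [50,[0.075,0,0],0],
  [50,[0.085,0,0],0],
  [50,[0.095,0,0],0],
  [50,[0.105,0,0],0],
  [50,[0.115,0,0],0],
])

```text
time_s: 5.65
eef_pos: [0.5233, 0.0264, 0.052]
eef_rot: [-0.0, 0.739, 0.674, -0.0]
wrist_force: [-1.9, -3.4, 4.5]
opening: 0.586
grasp_force: 2.5
```

Emit:
play_rows([
  [50,[0.0075,0,0],0],
  [50,[0.015,0,0],0],
  [50,[0.0225,0,0],0],
  [50,[0.03,0,0],0],
  [50,[0.0375,0,0],0],
  [50,[0.045,0,0],0],
  [50,[0.0525,0,0],0],
  [50,[0.06,0,0],0],
])

```text
time_s: 6.45
eef_pos: [0.5255, 0.0502, 0.052]
eef_rot: [-0.0, 0.739, 0.674, -0.0]
wrist_force: [-2.1, -3.1, 3.5]
opening: 0.582
grasp_force: 2.7
```

```bash
python3 - <<'E'
from go import *
o=get_obs()["eef_pos"];y=o[1]+.03
to(.5247+.0913*(y-.0468),y,.052,1.4795)
p=camera("scene");i=p["image"][190:300,200:420,::-1];cv2.imwrite("pics/s2.png",cv2.resize(i,None,fx=3.6,fy=3.6,interpolation=cv2.INTER_CUBIC))
E
```

```text
t 6.45 pos [0.5255 0.0502 0.052 ] yaw 1.4793 F [-2.1 -3.1  3.5] open 0.582
shift [ 0.0752 -0.0012  0.0001] turn -0.0001 rows 0.6017055587814137
```

View pics/s2.png

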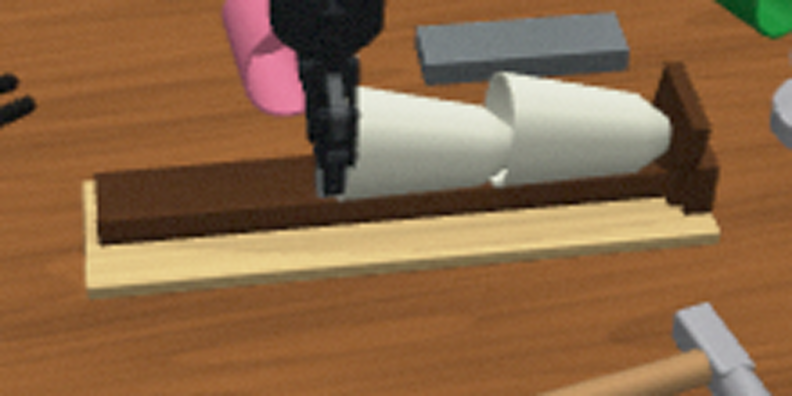

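The second cup's foot is just inside the first's rim, at crop (500,150). The first cup has slid to near the stop. I'll keep pushing slowly.

Emit:
play_rows([
  [50,[0.005,0,0],0],
  [50,[0.01,0,0],0],
  [50,[0.015,0,0],0],
  [50,[0.02,0,0],0],
  [50,[0.025,0,0],0],
  [50,[0.03,0,0],0],
  [50,[0.035,0,0],0],
  [50,[0.04,0,0],0],
])

```text
time_s: 7.3
eef_pos: [0.5272, 0.0663, 0.052]
eef_rot: [-0.0, 0.739, 0.674, 0.0]
wrist_force: [0.3, -1.6, 0.7]
opening: 0.584
grasp_force: 0.2
```

Emit:
play_rows([
  [50,[0.005,0,0],0],
  [50,[0.01,0,0],0],
  [50,[0.015,0,0],0],
  [50,[0.02,0,0],0],
  [50,[0.025,0,0],0],
  [50,[0.03,0,0],0],
  [50,[0.035,0,0],0],
  [50,[0.04,0,0],0],
])

```text
time_s: 8.1
eef_pos: [0.5286, 0.082, 0.0522]
eef_rot: [0.0, 0.739, 0.674, 0.0]
wrist_force: [-1.1, -1.8, 1.8]
opening: 0.586
grasp_force: 0.3
```

```bash
python3 - <<'E'
from go import *
o=get_obs()["eef_pos"];y=o[1]+.02
to(.5247+.0913*(y-.0468),y,.052,1.4795)
p=camera("scene");i=p["image"][190:300,200:420,::-1];cv2.imwrite("pics/s3.png",cv2.resize(i,None,fx=3.6,fy=3.6,interpolation=cv2.INTER_CUBIC))
E
```

```text
t 8.1 pos [0.5286 0.082  0.0522] yaw 1.4793 F [-1.1 -1.8  1.8] open 0.586
shift [ 0.0501 -0.0017  0.0004] turn -0.0001 rows 0.40066593437109344
```

View pics/s3.png

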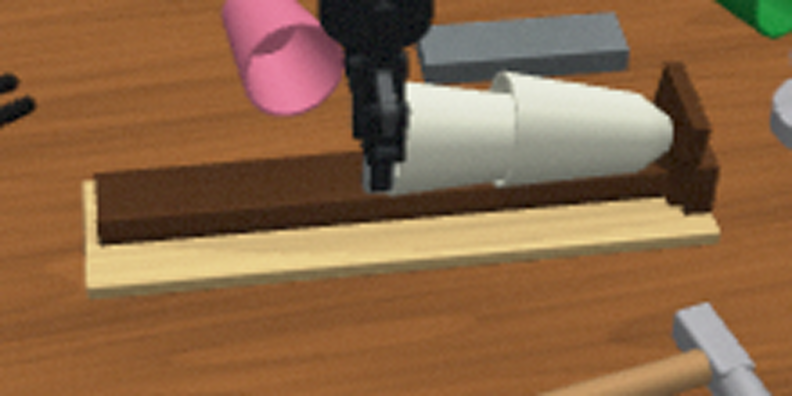

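Emit:
play_rows([
  [50,[0.004,0,0],0],
  [50,[0.008,0,0],0],
  [50,[0.012,0,0],0],
  [50,[0.016,0,0],0],
  [50,[0.02,0,0],0],
  [50,[0.024,0,0],0],
  [50,[0.028,0,0],0],
  [50,[0.032,0,0],0],
  [50,[0.036,0,0],0],
])

```text
time_s: 9.05
eef_pos: [0.5299, 0.0963, 0.0522]
eef_rot: [0.0, 0.739, 0.674, 0.0]
wrist_force: [-0.4, -1.9, 2.4]
opening: 0.584
grasp_force: 1.0
```

Emit:
play_rows([
  [50,[0.0025,0,0],0],
  [50,[0.005,0,0],0],
  [50,[0.0075,0,0],0],
  [50,[0.01,0,0],0],
])

```text
time_s: 9.45
eef_pos: [0.5302, 0.1002, 0.0521]
eef_rot: [0.0, 0.739, 0.674, 0.0]
wrist_force: [-0.1, -2.4, 3.7]
opening: 0.582
grasp_force: 1.2
```

```bash
cat > prof.py <<'E'
from go import *
# profile of white points along trough: top height per axial bin; trough coord measured as distance in +y dir from world line
def prof(n,lo=-.1,hi=.31):
    p=camera(n);C=cloud(p);W=white(p)
    d=np.array([-.0911,-.9958]);nrm=np.array([-d[1],d[0]]);o=np.array([.5456,.2745])
    s=(C[...,:2]-o)@d;l=(C[...,:2]-o)@nrm
    m=W&(abs(l)<.05)&(C[...,2]>.05)&(C[...,2]<.16)&(s>-.05)&(s<.4)
    S=s[m];Z=C[m][:,2];L=l[m]
    b=np.arange(-.03,.36,.004);out=[]
    for a in b:
        k=(S>=a)&(S<a+.004)
        if k.sum()>3: out.append((round(a*1000+2),round(np.percentile(Z[k],97)*1000),round(np.ptp(L[k])*1000)))
    print(n,out)
if __name__=="__main__":
    prof("top");prof("scene")
E
python3 prof.py;python3 go.py .53 .1 .052 1.4795
```

```text
top [(-16, 76, 26), (-12, 81, 27), (-8, 84, 33), (-4, 88, 32), (0, 90, 43), (4, 94, 46), (8, 95, 52), (12, 96, 53), (16, 96, 54), (20, 101, 52), (24, 99, 54), (28, 99, 56), (32, 100, 56), (36, 104, 62), (40, 102, 59), (44, 103, 61), (48, 109, 62), (52, 103, 62), (56, 108, 62), (60, 108, 62), (64, 110, 64), (68, 111, 70), (72, 112, 69), (76, 115, 51), (112, 106, 21), (116, 109, 21), (120, 110, 21), (124, 107, 24), (128, 111, 23), (132, 111, 23), (136, 109, 21), (140, 111, 17), (144, 109, 15), (148, 107, 14), (152, 112, 9), (156, 120, 5), (160, 98, 5)]
scene [(-12, 76, 14), (-8, 78, 18), (-4, 82, 25), (0, 85, 29), (4, 88, 36), (8, 91, 35), (12, 92, 36), (16, 92, 39), (20, 93, 44), (24, 94, 39), (28, 95, 42), (32, 97, 37), (36, 98, 43), (40, 100, 46), (44, 99, 43), (48, 101, 46), (52, 103, 45), (56, 104, 46), (60, 105, 47), (64, 104, 53), (68, 107, 50), (72, 108, 58), (76, 110, 57), (80, 110, 54), (84, 111, 52), (88, 112, 60), (92, 114, 74), (96, 114, 66), (100, 113, 69), (104, 104, 77), (108, 106, 50), (112, 105, 46), (116, 108, 49), (120, 108, 57), (124, 109, 52), (128, 110, 47), (132, 111, 49), (136, 111, 63), (140, 113, 59), (144, 114, 57), (148, 115, 56), (152, 116, 42), (156, 137, 19), (160, 143, 19), (164, 81, 14)]
t 9.55 pos [0.5302 0.1003 0.0521] yaw 1.4794 F [-0.  -1.9  3.1] open 0.587
shift [-0.0008 -0.0005  0.0003] turn -0.0 rows 0.008269173166296518
```

Emit:
play_rows([
  [50,[0.0025,0,0],0],
  [50,[0.005,0,0],0],
  [50,[0.0075,0,0],0],
])

```text
time_s: 9.85
eef_pos: [0.5305, 0.1032, 0.0521]
eef_rot: [0.0, 0.739, 0.674, 0.0]
wrist_force: [-0.2, -3.2, 4.1]
opening: 0.584
grasp_force: 1.5
```

Emit:
play_rows([
  [50,[0.002,0,0],0],
  [50,[0.004,0,0],0],
])

```text
time_s: 10.05
eef_pos: [0.5307, 0.1048, 0.0521]
eef_rot: [0.0, 0.739, 0.674, 0.0]
wrist_force: [-0.2, -3.0, 4.0]
opening: 0.586
grasp_force: 1.6
```

Emit:
play_rows([
  [50,[0.002,0,0],0],
  [50,[0.004,0,0],0],
])

```text
time_s: 10.25
eef_pos: [0.5308, 0.1064, 0.0522]
eef_rot: [0.0, 0.739, 0.674, 0.0]
wrist_force: [0.3, -3.1, 4.6]
opening: 0.585
grasp_force: 1.7
```

```bash
python3 - <<'E'
from prof import *
to(.53,.11,.052,1.4795)
prof("scene")
E
```

```text
t 10.25 pos [0.5308 0.1064 0.0522] yaw 1.4793 F [ 0.3 -3.1  4.6] open 0.585
shift [ 0.0088 -0.0029  0.0004] turn -0.0001 rows 0.07444541885694797
scene [(-16, 72, 12), (-12, 75, 15), (-8, 78, 22), (-4, 80, 21), (0, 86, 28), (4, 88, 35), (8, 90, 31), (12, 92, 35), (16, 93, 43), (20, 93, 39), (24, 95, 40), (28, 97, 39), (32, 97, 40), (36, 98, 48), (40, 98, 44), (44, 100, 45), (48, 101, 56), (52, 103, 50), (56, 103, 47), (60, 104, 44), (64, 106, 53), (68, 108, 49), (72, 108, 57), (76, 110, 56), (80, 110, 58), (84, 112, 52), (88, 112, 68), (92, 114, 75), (96, 114, 75), (100, 114, 75), (104, 106, 73), (108, 108, 55), (112, 109, 53), (116, 108, 51), (120, 110, 51), (124, 110, 49), (128, 111, 59), (132, 111, 59), (136, 113, 59), (140, 114, 50), (144, 115, 52), (148, 110, 20), (152, 85, 8), (156, 84, 6)]
```

Emit:
play_rows([
  [50,[0.002,0,0],0],
  [50,[0.004,0,0],0],
])

```text
time_s: 10.5
eef_pos: [0.531, 0.1079, 0.0522]
eef_rot: [0.0, 0.739, 0.674, 0.0]
wrist_force: [-0.1, -3.2, 4.0]
opening: 0.588
grasp_force: 1.9
```

Emit:
play_rows([
  [50,[0.002,0,0],0],
  [50,[0.004,0,0],0],
])

```text
time_s: 10.7
eef_pos: [0.5311, 0.1096, 0.0521]
eef_rot: [0.0, 0.739, 0.674, 0.0]
wrist_force: [0.4, -3.7, 4.4]
opening: 0.584
grasp_force: 2.0
```

Emit:
play_rows([
  [50,[0.002,0,0],0],
  [50,[0.003,0,0],0],
])

```text
time_s: 10.9
eef_pos: [0.5312, 0.1108, 0.0522]
eef_rot: [0.0, 0.739, 0.674, 0.0]
wrist_force: [-0.8, -2.2, 5.1]
opening: 0.588
grasp_force: 2.1
```

```bash
python3 - <<'E'
from prof import *
prof("scene");prof("top")
p=camera("scene");i=p["image"][190:270,290:420,::-1];cv2.imwrite("pics/s4.png",cv2.resize(i,None,fx=6,fy=6,interpolation=cv2.INTER_CUBIC))
E
```

```text
scene [(-12, 74, 18), (-8, 79, 16), (-4, 81, 24), (0, 85, 29), (4, 88, 27), (8, 90, 37), (12, 91, 35), (16, 93, 46), (20, 93, 41), (24, 95, 37), (28, 96, 41), (32, 96, 40), (36, 98, 46), (40, 99, 46), (44, 100, 51), (48, 102, 46), (52, 101, 45), (56, 103, 46), (60, 105, 46), (64, 106, 52), (68, 107, 51), (72, 107, 61), (76, 108, 58), (80, 109, 53), (84, 112, 56), (88, 112, 63), (92, 113, 74), (96, 114, 59), (100, 113, 74), (104, 108, 78), (108, 108, 50), (112, 108, 49), (116, 110, 44), (120, 109, 57), (124, 112, 53), (128, 113, 56), (132, 113, 55), (136, 114, 64), (140, 114, 53), (144, 108, 18), (148, 138, 17), (152, 84, 16)]
top [(-16, 75, 25), (-12, 82, 27), (-8, 84, 33), (-4, 84, 33), (0, 89, 45), (4, 95, 46), (8, 97, 51), (12, 96, 54), (16, 95, 52), (20, 99, 54), (24, 98, 54), (28, 99, 56), (32, 102, 55), (36, 103, 61), (40, 103, 60), (44, 102, 62), (48, 109, 63), (52, 110, 63), (56, 108, 63), (60, 109, 61), (64, 110, 41), (100, 104, 25), (104, 108, 25), (108, 111, 22), (112, 105, 23), (116, 110, 24), (120, 109, 24), (124, 111, 24), (128, 113, 18), (132, 112, 13), (136, 106, 15), (140, 110, 12), (144, 123, 8), (148, 117, 9)]
```

View pics/s4.png

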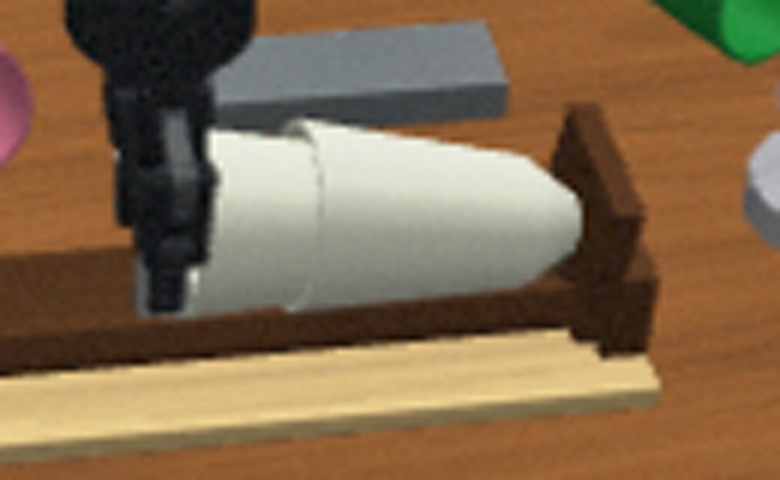

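Emit:
play_rows([
  [50,[0.002,0,0],0],
  [50,[0.004,0,0],0],
])

```text
time_s: 11.25
eef_pos: [0.5313, 0.1123, 0.0521]
eef_rot: [0.0, 0.739, 0.674, -0.0]
wrist_force: [-0.4, -3.9, 5.9]
opening: 0.583
grasp_force: 2.5
```

Emit:
play_rows([
  [50,[0.002,0,0],0],
  [50,[0.004,0,0],0],
])

```text
time_s: 11.45
eef_pos: [0.5314, 0.1125, 0.0522]
eef_rot: [0.001, 0.739, 0.674, -0.001]
wrist_force: [-1.6, -13.5, 8.4]
opening: 0.584
grasp_force: 2.8
```

Emit:
play_rows([
  [50,[0.002,0,0],0],
  [50,[0.003,0,0],0],
])

```text
time_s: 11.65
eef_pos: [0.5315, 0.1126, 0.0523]
eef_rot: [0.001, 0.739, 0.674, -0.002]
wrist_force: [-2.6, -16.4, 8.7]
opening: 0.582
grasp_force: 2.9
```

Force rose to 16 N with no further travel, so the second cup is home. I'll back off, lift, and head for the third cup.

Emit:
play_rows([
  [50,[-0.02,0,0],0],
  [50,[-0.07,0,0],0],
  [50,[-0.12,0,-0.02],0],
  [60,[-0.17,0,-0.1],0],
  [70,[-0.2,0,-0.2],0],
  [85,[-0.3,0,-0.3],0],
  [85,[-0.4,0,-0.35],0],
  [85,[-0.5,0,-0.37],0],
  [85,[-0.6,0,-0.37],0],
  [85,[-0.7,0,-0.37],0],
])

```text
time_s: 12.65
eef_pos: [0.5056, -0.1646, 0.1999]
eef_rot: [-0.0, 0.739, 0.674, 0.001]
wrist_force: [0.8, 1.0, 0.2]
opening: 0.996
grasp_force: 0.0
```

```bash
python3 - <<'E'
from prof import *
prof("scene");prof("top")
for n in("scene","top"):
    p=camera(n);C=cloud(p);W=white(p)
    for k,b,z in(("first",(.5466,.285),(.1,)),("third",(.5365,-.27),())):
        lo=b[1]-(.095 if k=="first" else .135)
        m=W&(abs(C[...,0]-b[0]+.01)<.055)&(C[...,1]>lo)&(C[...,1]<b[1]+.03)&(C[...,2]>.055)&(C[...,2]<.15)
        v,e,r=fitcup(C[m],(*b,.059),-1.66);print(n,k,m.sum(),np.round(v,4),np.round(e,4),round(r,4))
to(.53,-.31,.2,1.4795)
E
```

```text
scene [(-12, 75, 6), (-8, 77, 18), (-4, 83, 20), (0, 86, 28), (4, 88, 29), (8, 91, 38), (12, 91, 41), (16, 92, 39), (20, 93, 44), (24, 94, 43), (28, 96, 38), (32, 98, 41), (36, 99, 47), (40, 100, 45), (44, 100, 40), (48, 102, 49), (52, 102, 45), (56, 104, 45), (60, 104, 47), (64, 106, 51), (68, 107, 49), (72, 107, 58), (76, 109, 58), (80, 110, 55), (84, 111, 52), (88, 112, 62), (92, 113, 58), (96, 115, 68), (100, 114, 74), (104, 107, 78), (108, 110, 50), (112, 109, 55), (116, 110, 51), (120, 111, 49), (124, 114, 48), (128, 115, 62), (132, 115, 55), (136, 116, 79), (140, 118, 76), (144, 119, 82), (148, 115, 81), (152, 79, 79)]
top [(-16, 77, 25), (-12, 82, 26), (-8, 81, 33), (-4, 87, 32), (0, 87, 43), (4, 90, 53), (8, 95, 52), (12, 95, 54), (16, 97, 54), (20, 96, 53), (24, 98, 56), (28, 100, 55), (32, 101, 55), (36, 100, 62), (40, 103, 59), (44, 104, 62), (48, 106, 61), (52, 105, 62), (56, 108, 63), (60, 108, 63), (64, 111, 62), (68, 109, 70), (72, 111, 68), (76, 112, 68), (80, 113, 71), (84, 117, 70), (88, 116, 71), (92, 116, 71), (96, 117, 73), (100, 110, 74), (104, 111, 73), (108, 113, 66), (112, 116, 67), (116, 116, 67), (120, 119, 68), (124, 116, 68), (128, 120, 67), (132, 118, 68), (136, 122, 76), (140, 123, 75), (144, 122, 75), (148, 94, 74), (152, 59, 64)]
scene first 747 [ 0.5462  0.2881  0.058  -1.6577] [0.0042 0.1019] 0.0019
scene third 1297 [ 0.537  -0.2707  0.0576 -1.6596] [0.0027 0.1183] 0.0021
top first 641 [ 0.5451  0.2898  0.059  -1.6618] [0.0022 0.1064] 0.0026
top third 509 [ 0.5368 -0.2704  0.0591 -1.6758] [0.05   0.1172] 0.0031
t 12.85 pos [ 0.5054 -0.1638  0.1992] yaw 1.4773 F [-0.1  0.2 -0.3] open 0.988
shift [-0.3582  0.0954 -0.0029] turn -0.0007 rows 2.9658710049583616
```

```bash
python3 go.py .5325 -.3148 .045 1.4795
```

```text
t 12.85 pos [ 0.5054 -0.1638  0.1992] yaw 1.4773 F [-0.1  0.2 -0.3] open 0.988
shift [-0.3703  0.1032  0.3846] turn -0.0007 rows 4.350148869154779
```

Emit:
play_rows([
  [85,[-0.12,0.035,0],0],
  [85,[-0.24,0.07,0],0],
  [85,[-0.33,0.092,0],0],
  [85,[-0.37,0.103,0.05],0],
  [85,[-0.37,0.103,0.13],0],
  [85,[-0.37,0.103,0.22],0],
  [85,[-0.37,0.103,0.3],0],
  [85,[-0.37,0.103,0.35],0],
  [85,[-0.37,0.103,0.383],0],
  [85,[-0.37,0.103,0.383],0],
])

```text
time_s: 13.85
eef_pos: [0.5327, -0.3124, 0.0445]
eef_rot: [-0.002, 0.738, 0.675, -0.0]
wrist_force: [-0.4, 0.8, 0.6]
opening: 0.993
grasp_force: 0.0
```

```bash
python3 - <<'E'
from go import *
to(.5325,-.3148,.045,1.4795)
p=camera("scene");i=p["image"][200:310,70:240,::-1];cv2.imwrite("pics/s5.png",cv2.resize(i,None,fx=4.5,fy=4.5,interpolation=cv2.INTER_CUBIC))
E
```

```text
t 13.85 pos [ 0.5327 -0.3124  0.0445] yaw 1.4808 F [-0.4  0.8  0.6] open 0.993
shift [-0.0059  0.0001 -0.0012] turn 0.0004 rows 0.04848465012161207
```

View pics/s5.png

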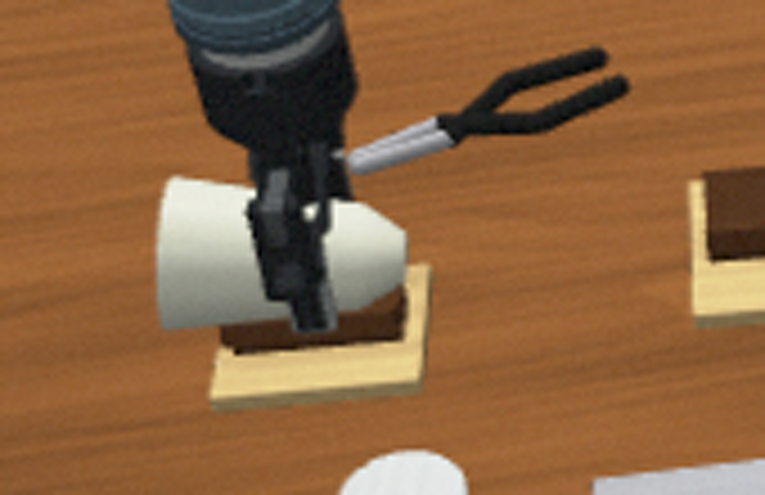

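The fingers straddle the third cup near 45 mm from its base, at crop (310,250). I'll close and lift.

Emit:
play_rows([
  [30,[0,0,0],0],
  [30,[0,0,0],0],
  [30,[0,0,0],0],
  [30,[0,0,0],0],
  [30,[0,0,0],0],
  [30,[0,0,0],0],
  [30,[0,0,0],0],
  [30,[0,0,0],0],
])

```text
time_s: 14.7
eef_pos: [0.534, -0.3153, 0.0491]
eef_rot: [0.001, 0.739, 0.674, 0.0]
wrist_force: [-3.6, 2.6, 5.5]
opening: 0.717
grasp_force: 63.7
```

Emit:
play_rows([
  [30,[0,0,-0.01],0],
  [30,[0,0,-0.03],0],
  [30,[0,0,-0.06],0],
  [30,[0,0,-0.1],0],
  [30,[0,0,-0.14],0],
  [30,[0,0,-0.17],0],
  [30,[0,0,-0.18],0],
  [30,[0,0,-0.18],0],
])

```text
time_s: 15.5
eef_pos: [0.534, -0.3152, 0.1201]
eef_rot: [0.001, 0.739, 0.674, 0.0]
wrist_force: [0.7, -0.0, -2.5]
opening: 0.717
grasp_force: 65.0
```

```bash
cat > f3.py <<'E'
from go import *
o=get_obs()["eef_pos"]
for n in("scene","top"):
    p=camera(n);C=cloud(p);W=white(p)
    d=np.array([-.0911,-.9958]);s=(C[...,:2]-o[:2])@d;l=(C[...,:2]-o[:2])@np.array([.9958,-.0911])
    m=W&(abs(l)<.05)&(s>-.06)&(s<.085)&(abs(C[...,2]-o[2]-.02)<.06)
    if m.sum()<60: print(n,m.sum());continue
    b=o+[.0041,.0443,.014]
    v,e,r=fitcup(C[m],b,-1.66,z=b[2]);print(n,m.sum(),np.round(v,4),"rel tcp",np.round(v[:3]-o,4),np.round(e,4),round(r,4))
E
python3 f3.py; python3 go.py .5054 -.1 .125 1.4795
```

```text
scene 1004 [ 0.5383 -0.2716  0.1298 -1.6543] rel tcp [0.0044 0.0436 0.0097] [0.0013 0.118 ] 0.0027
top 160 [ 0.5352 -0.2788  0.1334 -1.6495] rel tcp [0.0012 0.0364 0.0133] [0.0162 0.1075] 0.0034
t 15.6 pos [ 0.5332 -0.3146  0.1184] yaw 1.4793 F [ 0.5  0.7 -3. ] open 0.717
shift [ 0.5279 -0.1181 -0.0161] turn -0.0001 rows 4.329474865993452
```

```bash
python3 - <<'E'
from go import *
to(.5239,.036,.1165,1.4795)
p=camera("top");C=cloud(p);im=p["image"].astype(int)
for n in("scene",):
    p=camera(n);C=cloud(p);im=p["image"].astype(int)
    m=(im[...,0]-im[...,1]>60)&(im[...,2]-im[...,1]>15)&(p["range_z"]>0)&(abs(C[...,1]-.03)<.15)&(C[...,2]>.02)
    print(m.sum(),np.round(np.percentile(C[m],[1,99],axis=0),3))
E
```

```text
t 15.6 pos [ 0.5332 -0.3146  0.1184] yaw 1.4793 F [ 0.5  0.7 -3. ] open 0.717
shift [ 0.8707 -0.1031  0.0053] turn -0.0001 rows 7.014254991838882
390 [[0.305 0.014 0.021]
 [0.406 0.085 0.079]]
```

Emit:
play_rows([
  [30,[0.04,-0.005,0],0],
  [30,[0.13,-0.015,0],0],
  [30,[0.24,-0.028,0],0],
  [30,[0.35,-0.041,0],0],
  [30,[0.46,-0.054,0],0],
  [30,[0.57,-0.067,0],0],
  [30,[0.68,-0.08,0],0],
  [30,[0.78,-0.092,0],0],
  [30,[0.85,-0.1,0],0],
  [30,[0.87,-0.103,0],0],
])

```text
time_s: 16.7
eef_pos: [0.5228, 0.0391, 0.1184]
eef_rot: [-0.001, 0.737, 0.675, -0.0]
wrist_force: [0.0, -0.5, -2.5]
opening: 0.717
grasp_force: 65.1
```

Emit:
play_rows([
  [30,[0,0,0.02],0],
  [30,[0,0,0.06],0],
  [30,[0,0,0.1],0],
  [30,[0,0,0.13],0],
  [30,[0,0,0.145],0],
  [30,[0,0,0.152],0],
  [30,[0,0,0.155],0],
])

```text
time_s: 17.4
eef_pos: [0.5244, 0.035, 0.0568]
eef_rot: [0.0, 0.739, 0.674, 0.0]
wrist_force: [0.6, -0.3, -2.1]
opening: 0.716
grasp_force: 65.1
```

```bash
python3 f3.py; python3 go.py .5239 .036 .047 1.4795
```

```text
scene 871 [ 0.5289  0.0761  0.0677 -1.6572] rel tcp [0.0045 0.041  0.0109] [0.0018 0.1161] 0.0029
top 166 [ 0.5268  0.0799  0.07   -1.6413] rel tcp [0.0023 0.0449 0.0132] [-0.0002  0.119 ] 0.0048
t 17.5 pos [0.5246 0.0352 0.0573] yaw 1.4792 F [ 0.4 -0.3 -1. ] open 0.713
shift [ 0.0018 -0.002   0.0256] turn -0.0001 rows 0.20612580203231667
```

Cup is about 9 mm above seating; I'll lower slowly and watch the force.

Emit:
play_rows([
  [30,[0,0,0.005],0],
  [30,[0,0,0.01],0],
  [30,[0,0,0.014],0],
  [30,[0,0,0.018],0],
  [30,[0,0,0.018],0],
])

```text
time_s: 18.0
eef_pos: [0.524, 0.0355, 0.0494]
eef_rot: [-0.0, 0.739, 0.674, -0.0]
wrist_force: [-0.3, -0.3, -2.4]
opening: 0.718
grasp_force: 65.1
```

Emit:
play_rows([
  [30,[0,0,0.0025],0],
  [30,[0,0,0.005],0],
  [30,[0,0,0.005],0],
])

```text
time_s: 18.3
eef_pos: [0.5244, 0.0354, 0.0484]
eef_rot: [0.0, 0.739, 0.674, -0.0]
wrist_force: [-2.7, 0.4, 5.3]
opening: 0.718
grasp_force: 65.7
```

Seated (vertical force flipped to +5 N). Release and lift straight up.

Emit:
play_rows([
  [62,[0,0,0],0],
  [66,[0,0,0],0],
  [75,[0,0,0],0],
  [85,[0,0,0],0],
  [85,[0,0,0],0],
  [85,[0,0,0],0],
  [85,[0,0,0],0],
])

```text
time_s: 19.0
eef_pos: [0.5243, 0.0354, 0.0477]
eef_rot: [0.0, 0.739, 0.674, -0.0]
wrist_force: [-0.3, 0.6, -0.7]
opening: 0.996
grasp_force: 0.0
```

Emit:
play_rows([
  [85,[0,0,-0.03],0],
  [85,[0,0,-0.1],0],
  [85,[0,0,-0.2],0],
  [85,[0,0,-0.3],0],
  [85,[0,0,-0.38],0],
  [85,[-0.1,0,-0.38],0],
  [85,[-0.2,0,-0.38],0],
  [50,[-0.3,0,-0.38],0],
  [50,[-0.36,0.004,-0.38],0],
  [50,[-0.38,0.004,-0.38],0],
])

```text
time_s: 20.0
eef_pos: [0.5119, -0.1185, 0.2008]
eef_rot: [0.001, 0.74, 0.673, 0.0]
wrist_force: [-0.1, 0.3, -0.5]
opening: 0.585
grasp_force: 0.0
```

```bash
python3 - <<'E'
from prof import *
for n in("scene","top"):
    p=camera(n);C=cloud(p);W=white(p)
    m=W&(abs(C[...,0]-.525)<.055)&(C[...,1]>-.06)&(C[...,1]<.1)&(C[...,2]>.055)&(C[...,2]<.13)
    v,e,r=fitcup(C[m],(.5277,.08,.059),-1.66);print(n,m.sum(),np.round(v,4),np.round(e,4),round(r,4))
prof("scene")
y=-.085
to(.5277-.0035+.09*(y-.08),y,.052,1.4795)
save(camera("scene"),"s6.png")
E
```

```text
scene 1071 [ 0.528   0.0779  0.0582 -1.6546] [0.0035 0.118 ] 0.0021
top 802 [ 0.5262  0.0807  0.059  -1.6539] [0.003  0.1184] 0.0027
scene [(-12, 74, 21), (-8, 80, 14), (-4, 81, 25), (0, 85, 26), (4, 89, 28), (8, 91, 37), (12, 92, 35), (16, 94, 37), (20, 93, 42), (24, 94, 37), (28, 95, 40), (32, 97, 39), (36, 98, 49), (40, 99, 44), (44, 100, 43), (48, 102, 48), (52, 103, 49), (56, 105, 47), (60, 106, 48), (64, 106, 50), (68, 107, 52), (72, 108, 59), (76, 109, 58), (80, 111, 53), (84, 112, 52), (88, 113, 65), (92, 113, 56), (96, 113, 66), (100, 113, 74), (104, 108, 77), (108, 110, 50), (112, 111, 57), (116, 112, 55), (120, 112, 52), (124, 113, 50), (128, 115, 56), (132, 115, 56), (136, 117, 77), (140, 117, 77), (144, 118, 79), (148, 108, 81), (152, 80, 80), (196, 75, 11), (200, 78, 20), (204, 79, 21), (208, 87, 25), (212, 88, 29), (216, 92, 40), (220, 91, 36), (224, 91, 45), (228, 92, 41), (232, 94, 42), (236, 96, 45), (240, 97, 46), (244, 97, 42), (248, 99, 42), (252, 102, 52), (256, 101, 48), (260, 102, 48), (264, 103, 45), (268, 105, 52), (272, 105, 53), (276, 108, 50), (280, 107, 50), (284, 108, 56), (288, 110, 56), (292, 111, 53), (296, 114, 52), (300, 112, 54), (304, 114, 59), (308, 113, 80), (312, 94, 83), (316, 69, 75)]
t 20.15 pos [ 0.5119 -0.1158  0.2001] yaw 1.4785 F [0.2 0.8 0.2] open 0.584
shift [ 0.076  -0.0136  0.3703] turn -0.0003 rows 3.025770398962454
```

View pics/s6.png

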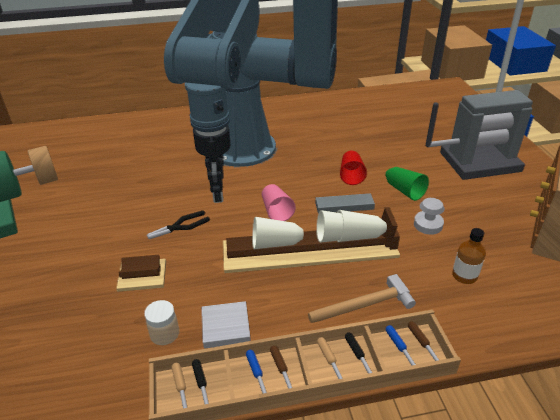

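The third cup lies in the trough at scene (275,233), in line with the nested pair. I'll descend behind its rim and push.

Emit:
play_rows([
  [50,[0.04,-0.002,0.05],0],
  [50,[0.076,-0.0046,0.12],0],
  [50,[0.076,-0.0046,0.2],0],
  [50,[0.076,-0.0046,0.28],0],
  [50,[0.076,-0.0046,0.34],0],
  [50,[0.076,-0.0046,0.37],0],
  [50,[0.076,-0.0046,0.37],0],
  [50,[0.076,-0.0046,0.37],0],
])

```text
time_s: 21.0
eef_pos: [0.5136, -0.0853, 0.0526]
eef_rot: [0.0, 0.738, 0.674, 0.0]
wrist_force: [0.6, -0.3, 1.3]
opening: 0.584
grasp_force: 0.0
```

Emit:
play_rows([
  [50,[0.0125,0,0],0],
  [50,[0.025,0,0],0],
  [50,[0.0375,0,0],0],
  [50,[0.05,0,0],0],
  [50,[0.06,0,0],0],
  [50,[0.07,0,0],0],
  [50,[0.08,0,0],0],
  [50,[0.09,0,0],0],
  [50,[0.1,0,0],0],
  [50,[0.11,0,0],0],
])

```text
time_s: 22.0
eef_pos: [0.517, -0.0417, 0.0518]
eef_rot: [0.0, 0.739, 0.674, -0.0]
wrist_force: [0.2, -0.6, 0.1]
opening: 0.585
grasp_force: 0.7
```

```bash
python3 go.py .5247 .04 .052 1.4795
```

```text
t 22.0 pos [ 0.517  -0.0417  0.0518] yaw 1.4793 F [ 0.2 -0.6  0.1] open 0.585
shift [ 0.2051  0.0004 -0.0007] turn -0.0001 rows 1.6410703021682955
```

Emit:
play_rows([
  [50,[0.01,0,0],0],
  [50,[0.02,0,0],0],
  [50,[0.03,0,0],0],
  [50,[0.04,0,0],0],
  [50,[0.05,0,0],0],
  [50,[0.06,0,0],0],
  [50,[0.07,0,0],0],
  [50,[0.08,0,0],0],
])

```text
time_s: 22.8
eef_pos: [0.5199, -0.0096, 0.0517]
eef_rot: [0.0, 0.739, 0.674, -0.0]
wrist_force: [-0.2, -1.9, 0.9]
opening: 0.587
grasp_force: 0.7
```

Emit:
play_rows([
  [50,[0.005,0,0],0],
  [50,[0.01,0,0],0],
  [50,[0.015,0,0],0],
  [50,[0.02,0,0],0],
  [50,[0.025,0,0],0],
  [50,[0.03,0,0],0],
  [50,[0.035,0,0],0],
  [50,[0.04,0,0],0],
])

```text
time_s: 23.6
eef_pos: [0.5213, 0.0061, 0.0517]
eef_rot: [0.0, 0.739, 0.674, -0.0]
wrist_force: [-0.3, -2.1, 0.7]
opening: 0.582
grasp_force: 1.1
```

Emit:
play_rows([
  [50,[0.005,0,0],0],
  [50,[0.01,0,0],0],
  [50,[0.015,0,0],0],
  [50,[0.02,0,0],0],
  [50,[0.025,0,0],0],
  [50,[0.03,0,0],0],
])

```text
time_s: 24.2
eef_pos: [0.5226, 0.018, 0.0519]
eef_rot: [0.0, 0.739, 0.674, 0.0]
wrist_force: [-0.9, -0.2, 0.1]
opening: 0.583
grasp_force: 0.1
```

```bash
python3 - <<'E'
from prof import *
to(.5247,.06,.052,1.4795)
prof("scene")
p=camera("scene");i=p["image"][190:270,270:420,::-1];cv2.imwrite("pics/s7.png",cv2.resize(i,None,fx=5,fy=5,interpolation=cv2.INTER_CUBIC))
E
```

```text
t 24.2 pos [0.5226 0.018  0.0519] yaw 1.4791 F [-0.9 -0.2  0.1] open 0.583
shift [ 0.105  -0.0044 -0.0004] turn -0.0001 rows 0.8411267908177119
scene [(-16, 71, 14), (-12, 74, 17), (-8, 79, 16), (-4, 80, 26), (0, 85, 30), (4, 89, 31), (8, 89, 39), (12, 93, 33), (16, 92, 34), (20, 93, 41), (24, 95, 40), (28, 96, 38), (32, 97, 41), (36, 98, 45), (40, 101, 41), (44, 100, 42), (48, 100, 46), (52, 102, 48), (56, 104, 46), (60, 105, 45), (64, 106, 51), (68, 107, 50), (72, 108, 61), (76, 108, 59), (80, 110, 54), (84, 111, 53), (88, 112, 65), (92, 114, 62), (96, 115, 69), (100, 113, 74), (104, 107, 76), (108, 108, 57), (112, 109, 50), (116, 110, 53), (120, 111, 56), (124, 111, 55), (128, 111, 55), (132, 113, 54), (136, 114, 56), (140, 113, 53), (144, 116, 80), (148, 114, 81), (152, 107, 83), (156, 97, 39), (160, 97, 40), (164, 100, 46), (168, 100, 45), (172, 100, 48), (176, 101, 42), (180, 102, 42), (184, 103, 53), (188, 105, 50), (192, 106, 47), (196, 105, 46), (200, 107, 41), (204, 108, 47), (208, 108, 52), (212, 108, 52), (216, 110, 53), (220, 111, 61), (224, 113, 55), (228, 113, 58), (232, 115, 63), (236, 116, 48), (240, 140, 22), (244, 82, 5)]
```

View pics/s7.png

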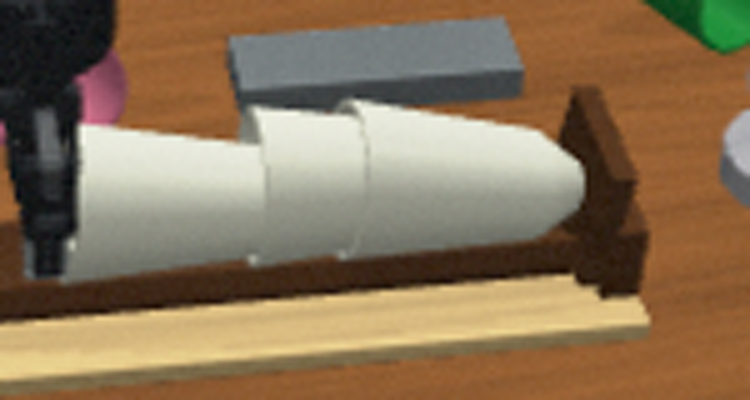

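Emit:
play_rows([
  [50,[0.005,0,0],0],
  [50,[0.01,0,0],0],
  [50,[0.015,0,0],0],
  [50,[0.02,0,0],0],
  [50,[0.025,0,0],0],
  [50,[0.03,0,0],0],
  [50,[0.035,0,0],0],
  [50,[0.04,0,0],0],
  [50,[0.045,0,0],0],
  [50,[0.05,0,0],0],
])

```text
time_s: 25.3
eef_pos: [0.5242, 0.038, 0.0517]
eef_rot: [-0.0, 0.739, 0.674, -0.0]
wrist_force: [-1.2, -2.0, 0.4]
opening: 0.586
grasp_force: 0.0
```

Emit:
play_rows([
  [50,[0.004,0,0],0],
  [50,[0.008,0,0],0],
  [50,[0.012,0,0],0],
  [50,[0.016,0,0],0],
  [50,[0.02,0,0],0],
  [50,[0.024,0,0],0],
  [50,[0.028,0,0],0],
  [50,[0.032,0,0],0],
  [50,[0.036,0,0],0],
])

```text
time_s: 26.2
eef_pos: [0.5256, 0.0523, 0.0517]
eef_rot: [-0.0, 0.739, 0.674, 0.0]
wrist_force: [-1.1, -0.6, 0.2]
opening: 0.587
grasp_force: 0.0
```

Emit:
play_rows([
  [50,[0.0025,0,0],0],
  [50,[0.005,0,0],0],
  [50,[0.0075,0,0],0],
  [50,[0.01,0,0],0],
  [50,[0.0125,0,0],0],
])

```text
time_s: 26.7
eef_pos: [0.526, 0.0572, 0.0517]
eef_rot: [-0.0, 0.739, 0.674, 0.0]
wrist_force: [0.1, -1.7, -1.2]
opening: 0.587
grasp_force: 0.0
```

Emit:
play_rows([
  [50,[0.0025,0,0],0],
  [50,[0.005,0,0],0],
  [50,[0.0075,0,0],0],
])

```text
time_s: 27.0
eef_pos: [0.5263, 0.0602, 0.0517]
eef_rot: [0.0, 0.739, 0.674, -0.0]
wrist_force: [-0.1, -0.7, 0.6]
opening: 0.583
grasp_force: 0.0
```

```bash
python3 - <<'E'
from prof import *
to(.5247,.06,.052,1.4795)
prof("scene")
E
```

```text
t 27.0 pos [0.5263 0.0602 0.0517] yaw 1.4794 F [-0.1 -0.7  0.6] open 0.583
shift [-0.0009 -0.0039 -0.0008] turn -0.0 rows 0.0324980478403031
scene [(-12, 76, 16), (-8, 79, 18), (-4, 82, 22), (0, 85, 32), (4, 87, 33), (8, 92, 37), (12, 91, 40), (16, 92, 36), (20, 95, 41), (24, 94, 39), (28, 96, 39), (32, 97, 46), (36, 98, 40), (40, 100, 42), (44, 100, 44), (48, 101, 49), (52, 102, 46), (56, 103, 48), (60, 104, 51), (64, 106, 49), (68, 106, 51), (72, 107, 55), (76, 110, 57), (80, 109, 53), (84, 110, 55), (88, 113, 61), (92, 113, 62), (96, 115, 71), (100, 115, 75), (104, 107, 76), (108, 108, 57), (112, 109, 50), (116, 109, 61), (120, 111, 58), (124, 110, 56), (128, 111, 55), (132, 113, 54), (136, 114, 52), (140, 115, 51), (144, 116, 59), (148, 116, 76), (152, 107, 76), (156, 107, 49), (160, 108, 45), (164, 109, 55), (168, 110, 56), (172, 110, 50), (176, 111, 56), (180, 113, 52), (184, 112, 55), (188, 113, 49), (192, 115, 52), (196, 107, 24), (200, 139, 18), (204, 74, 13)]
```

Emit:
play_rows([
  [50,[0.002,0,0],0],
  [50,[0.004,0,0],0],
  [50,[0.006,0,0],0],
])

```text
time_s: 27.35
eef_pos: [0.5265, 0.0626, 0.0517]
eef_rot: [-0.0, 0.739, 0.674, 0.0]
wrist_force: [-0.3, -1.3, 1.1]
opening: 0.586
grasp_force: 0.0
```

Emit:
play_rows([
  [50,[0.002,0,0],0],
  [50,[0.004,0,0],0],
  [50,[0.006,0,0],0],
])

```text
time_s: 27.65
eef_pos: [0.5268, 0.065, 0.0517]
eef_rot: [0.0, 0.739, 0.674, 0.0]
wrist_force: [-0.2, 0.1, 1.0]
opening: 0.584
grasp_force: 0.0
```

Emit:
play_rows([
  [50,[0.002,0,0],0],
  [50,[0.004,0,0],0],
])

```text
time_s: 27.85
eef_pos: [0.527, 0.0655, 0.0519]
eef_rot: [0.001, 0.739, 0.674, -0.001]
wrist_force: [-0.9, -8.5, 2.2]
opening: 0.586
grasp_force: 0.0
```

Emit:
play_rows([
  [50,[0.002,0,0],0],
  [50,[0.004,0,0],0],
])

```text
time_s: 28.05
eef_pos: [0.5272, 0.0658, 0.0521]
eef_rot: [0.001, 0.738, 0.674, -0.001]
wrist_force: [-2.9, -16.2, 3.8]
opening: 0.589
grasp_force: 0.0
```

Emit:
play_rows([
  [50,[0.002,0,0],0],
  [50,[0.003,0,0],0],
  [50,[0.003,0,0],0],
])

```text
time_s: 28.35
eef_pos: [0.5273, 0.0658, 0.0522]
eef_rot: [0.002, 0.738, 0.674, -0.002]
wrist_force: [-3.3, -19.2, 5.0]
opening: 0.586
grasp_force: 0.0
```

Emit:
play_rows([
  [50,[-0.02,0,0],0],
  [50,[-0.07,0,0],0],
  [50,[-0.12,0,-0.02],0],
  [50,[-0.17,0,-0.1],0],
  [50,[-0.25,0,-0.2],0],
  [50,[-0.35,0,-0.3],0],
  [50,[-0.45,0,-0.35],0],
  [50,[-0.55,0,-0.37],0],
  [50,[-0.65,0,-0.37],0],
  [50,[-0.65,0,-0.37],0],
])

```text
time_s: 29.35
eef_pos: [0.5033, -0.194, 0.2004]
eef_rot: [0.001, 0.74, 0.672, -0.0]
wrist_force: [0.1, -0.2, 0.3]
opening: 0.589
grasp_force: 0.0
```

```bash
python3 - <<'E'
from prof import *
to(.5247,.06,.052,1.4795)
prof("scene");prof("top")
for n in("scene","top"):
    p=camera(n);C=cloud(p);W=white(p)
    m=W&(abs(C[...,0]-.5366)<.055)&(C[...,1]>.19)&(C[...,1]<.31)&(C[...,2]>.055)&(C[...,2]<.15)
    v,e,r=fitcup(C[m],(.5466,.285,.059),-1.66);print(n,np.round(v,4),np.round(e,4),round(r,4))
p=camera("scene");i=p["image"][190:270,270:420,::-1];cv2.imwrite("pics/s8.png",cv2.resize(i,None,fx=5,fy=5,interpolation=cv2.INTER_CUBIC))
E
```

```text
t 29.35 pos [ 0.5033 -0.194   0.2004] yaw 1.4747 F [ 0.1 -0.2  0.3] open 0.589
shift [ 0.6378 -0.0083  0.3699] turn -0.0015 rows 5.898703195345579
scene [(-12, 74, 14), (-8, 78, 18), (-4, 82, 24), (0, 86, 27), (4, 89, 29), (8, 90, 37), (12, 91, 39), (16, 93, 35), (20, 94, 38), (24, 96, 44), (28, 94, 43), (32, 97, 45), (36, 97, 46), (40, 98, 45), (44, 100, 43), (48, 102, 46), (52, 102, 47), (56, 104, 44), (60, 104, 45), (64, 106, 53), (68, 106, 54), (72, 107, 61), (76, 110, 46), (80, 109, 57), (84, 111, 55), (88, 112, 62), (92, 113, 58), (96, 115, 73), (100, 114, 75), (104, 108, 76), (108, 107, 50), (112, 109, 48), (116, 110, 51), (120, 111, 61), (124, 111, 55), (128, 111, 51), (132, 113, 52), (136, 113, 55), (140, 114, 60), (144, 116, 60), (148, 115, 76), (152, 108, 56), (156, 109, 51), (160, 110, 54), (164, 111, 52), (168, 111, 53), (172, 113, 49), (176, 114, 54), (180, 113, 49), (184, 114, 54), (188, 116, 77), (192, 115, 80), (196, 117, 79)]
top [(-16, 79, 26), (-12, 79, 26), (-8, 80, 33), (-4, 87, 32), (0, 91, 41), (4, 91, 48), (8, 93, 51), (12, 96, 54), (16, 97, 54), (20, 99, 53), (24, 97, 56), (28, 102, 55), (32, 102, 55), (36, 100, 60), (40, 101, 60), (44, 103, 63), (48, 109, 58), (52, 107, 62), (56, 109, 61), (60, 106, 63), (64, 110, 62), (68, 111, 69), (72, 113, 69), (76, 112, 69), (80, 115, 70), (84, 115, 71), (88, 115, 71), (92, 121, 71), (96, 118, 71), (100, 111, 76), (104, 111, 73), (108, 114, 68), (112, 114, 68), (116, 112, 68), (120, 115, 68), (124, 116, 69), (128, 117, 68), (132, 118, 70), (136, 118, 70), (140, 117, 71), (144, 120, 69), (148, 117, 77), (152, 113, 67), (156, 113, 65), (160, 113, 68), (164, 115, 68), (168, 116, 69), (172, 115, 68), (176, 119, 69), (180, 119, 71), (184, 119, 71), (188, 121, 70), (192, 120, 77), (196, 88, 71)]
scene [ 0.5461  0.2882  0.0579 -1.6528] [0.004  0.1026] 0.0019
top [ 0.5455  0.2899  0.059  -1.6676] [0.0027 0.1062] 0.0025
```

View pics/s8.png

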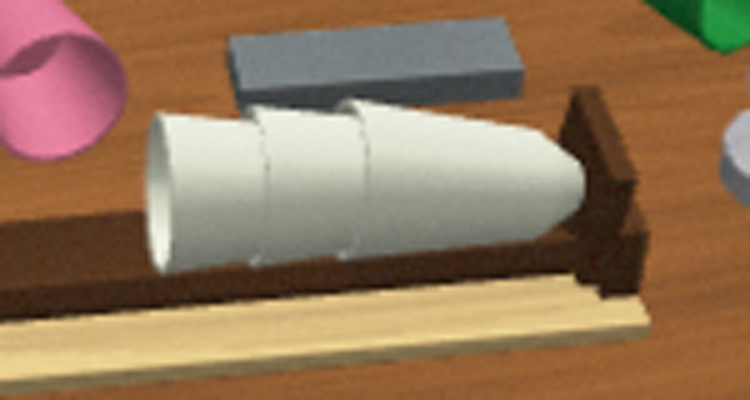

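The third cup stopped solidly at 19 N. All three rims show in the crop at x of about 350, 255 and 155, evenly spaced at about 46–48 mm, and the first cup's base is against the stop. The arm is clear, so I'm handing in.

```bash
python3 -c "
from bench import *
print(hand_in())"
```

```text
the job is handed in; nothing more can be done
None
```

The job is handed in: by force and camera checks, all three cups are fully nested in the cradle against the stop, pushed with about 20 N at most and nothing else touched; the judge's result was not shown.

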